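# Crack a stuck jar lid in the bench locking pliers

### The job

The lid of the preserve jar is stuck. Close the handle of the bench locking pliers until it snaps over centre and grips the jar by itself, without forcing the handle once it has snapped; then twist the lid anticlockwise by about a sixth of a turn (60 degrees), and at last flick the release lever in the handle so that the pliers spring open and the jar stands free in its place. Leave the other things on the counter alone.

Things in the scene. Friction and masses are not known exactly. Their poses are not given: they have to be found in the camera images.
- clamp: Locking pliers lying flat on a wooden board (156 x 266 x 15 mm) fixed to the counter. Origin: on the counter under the board's middle; z up, +y along the board to the jaws and jar, -y to the handle, +x to the fixed jaw. The mechanism lies 34 to 72 mm above the counter; a peg stops the open handle. The jar's place, a rubber disc, is at x 0, y 85 mm.
- handle: Moving handle with toggle link and release lever: swings level. Origin: its pin on the moving jaw, counter height. Pushing its end 90 to 150 mm to the clamp's +x closes the pliers against up to 8-14 N; then the force fades, it snaps a few mm on over centre to a hard stop and stays. Let go sooner, it springs back. How far is felt: the setting of its rear anchor varies. Over 20 N bends it.
- handle_grip (a point): Centre of the handle's rubber grip (12 mm thick, z 35 to 65 mm, reaching 30 mm from here towards the jaws, 15 mm towards the handle's end). x axis: the way it is pushed to close, square to the grip; y axis: along the grip towards the jaws; z up. It swings about a pin 175 mm from here along +y and 38 mm along +x; the pin shifts by under 15 mm.
- release_lever (a joint): Release lever hinged in the handle, rad: 0 at rest, grows to 0.55 as its tail is pressed towards the handle; a weak spring returns it. Locked pliers let go at about 0.15 to 0.3 and fly open; this takes about 2 to 6 N at the tail.
- lever_tail (a point): Centre of the lever's ribbed tail: dark steel tab 23 mm long, 7 thick, z 38 to 62 mm, inside the handle (its clamp +x side). Its x axis points away from the handle: press its +x face along -x. Tail moves 60 mm per rad; then handle and tail fly off that way by 60 to 130 mm. When locked the space at its +x side is free; the anchor's cross plate ends 25 mm from here, to the jaws' side.
- jaw_pad: Sprung rubber pad of the moving jaw, 10 x 30 x 26 mm, that presses on the jar. Origin: below the pad's middle, at counter height.
- jar: Glass preserve jar, 60 mm in diameter, 96 mm tall with lid, about 0.4 kg, paper band round it, upright on the board (15 mm above the counter) between the open jaws. Origin: centre of its underside; z is its axis. Unclamped it turns with its lid; the clamp shifts it by up to 4 mm.
- lid_middle (a point): Middle of the jar's ribbed steel twist-off lid (58 mm in diameter, 16 mm tall), half-way up: 103 mm above the counter. z is the lid's axis.
- lid (a joint): Turn of the lid on the jar, rad: 0 as found, grows anticlockwise seen from above, up to 1.7. Stiff all the way: about 0.45 N m.
- shop_keys: bystander: bunch of keys, flat
- bottle_opener: bystander: flat steel wire opener, 115 mm
- label_roll_0: bystander: white label roll, 61 mm, 40 mm tall
- ladle_red: bystander: serving spoon, 185 mm
Not all that is in view belongs to the job. What is shaped like the jar but blue, red or turquoise is not meant.

How it is judged (in metres and radians):
On the way, in this order (a step that is already met when the one before it is completed fails the run):
1. the pliers grip the jar by themselves: the pad presses it with over 25 N while the robot touches neither handle nor lever (contact force between jaw_pad and jar above 25 N and contact force between each of the fingers, the arm and handle below 0.5 N), for 0.3 s.
2. the lid is turned at least 0.75 rad anticlockwise while the pliers still grip the jar (value of joint lid between 0.75 and 1.5 rad and contact force between jaw_pad and jar above 25 N), for 0.1 s.
3. the release lever is pressed (over 0.1 rad) (value of joint release_lever above 0.1 rad).
At the end, for the whole second after the job is handed in: The pliers are open (grip of the handle more than 120 mm to the -x side of the clamp's origin, pad off the jar), the lid has been turned 0.75 to 1.5 rad anticlockwise, the jar stands upright (within 0.08 rad) and still, within 15 mm of where it was found (contact force between jaw_pad and jar below 0.2 N and x of handle_grip in the frame of clamp below -0.12 m and value of joint lid between 0.75 and 1.5 rad and angle between jar's own z axis and vertical below 0.08 rad and distance of jar from where it was at the start of the episode below 0.015 m and linear speed of jar below 0.01 m/s); the robot touches nothing.
It fails at once if the handle or its lever is forced with more than 20 N (contact force between any of the fingers, the arm and handle above 20 N).
It fails at once if a bystander is moved by more than 25 mm (distance of any of shop_keys, bottle_opener, label_roll_0, ladle_red from where it was at the start of the episode above 0.025 m).
It fails at once if the jar is tipped by more than 0.25 rad or moved by more than 30 mm (angle between jar's own z axis and vertical above 0.25 rad or distance of jar from where it was at the start of the episode above 0.03 m).
It also fails if it takes over 69 s, if anything falls off the work surface, if the arm or the gripper's body presses on something with over 40 N, if the wrist force passes 120 N, or if a joint passes its speed limit or range.

### The arm

A 6-joint arm with a two-finger parallel gripper is mounted at the origin on a cart in front of the work surface, level with it; the furniture and walls round the work are solid. World frame = base frame: x ahead of the robot, y to its left, z up, the work surface at z = 0. Lengths are in mm, angles in rad, forces in N, time in s.
With the tool pointing down it reaches from about 275 to 1000 mm from the base axis. Payload 8.4 kg.
Tool frame: the origin (TCP) lies midway between the tips of the shut fingers; the grasp point (between the pads) lies grip_depth behind it (grip_depth is the distance from the TCP to the grasp point, in mm); z points along the fingers, y is the line along which they close (so a half turn about z gives the same grasp; the last joint's range is limited). The gripper opens to 85 mm and grips with 20 to 120 N. Pads are 22 mm wide; open, the fingers measure 114 mm over their backs; the gripper's body (76 mm by 85 mm) begins 54 mm behind the grasp point. The pads swing forward as they close: fully open they stand 13 mm farther back than shut.
Start: joints at [-1.289, 0.353, 1.633, -0, 1.155, -0.002], TCP at [175.002, -600.002, 231.281] pointing down, gripper open.
Joint ranges: [-2.63, 2.63], [-0.92, 2.1], [0.06, 2.66], [-1.3, 4.44], [0, 2.69], [-3.02, 3.02]. Speed limits (rad/s): [2.22, 2.22, 2.79, 3.14, 3.14, 3.14].

### API

Orientations are given as [roll, pitch, yaw] about the fixed x, y, z axes, in that order (R = Rz(yaw) Ry(pitch) Rx(roll)).
In Python, from rig import * gives the robot as it stands.
- The arm moves only by the shell command python3 -m creep 'ROWS' [FORCE]. ROWS is JSON, a list of rows, each an object of numbers: "x", "y", "z": the shift along the tool's x, y, z in mm; "rx", "ry", "rz": the turn, a rotation vector about the tool's x, y, z in rad; "hand": the finger opening in mm, from 0 to 85.4. A call has 1 to 20 rows; each row shifts and turns the commanded pose from where the row before left it, along the tool's axes as they then stand; what a row does not reach is not made up. A row lasts 1/8 s, in which the tool goes at most 62.5 mm and 10.7 degrees, less where a joint would pass 70% of its speed; a pose out of reach is approached as far as the arm can. A call with a gripper value outside its range is refused whole. The fingers move at their own pace and stop on an object; FORCE is the grip in N (left out, the last holds). Time passes only in rows, so rows that do not move let the fingers close. It gives the time, the measured TCP pose, the force, the opening and the grip force at its end, in the units of the state.
- sense(): the state, without advancing time (a new reading comes with each control period).
- grab_frame(name): name is "scene" or "side" or "wrist"; returns the picture (384x512x3 uint8, red, green, blue); there is no depth.
- get_calibration(name): a dict with "K" (3x3 intrinsics, pixels), "k1" (the pictures are not rectified: a ray, as slopes to the right and down, at radius r is drawn at 1 + k1 r^2 times it, then the intrinsics apply), "R" (3x3) and "t" (3): a world point X has camera coordinates R X + t. Camera axes: x right, y down, z forward; pixel columns grow to the right and rows downward; lengths in mm; the calibration is good to about 2 mm. A picture is of the moment at which its call begins: read the wrist's pose just before it. get_calibration takes no time and is no camera call; for the wrist camera it gives the pose at the moment of the call.
- sign_off(): hands the job in; it is judged then, once.
The state is a dict: "clock": time; "qpos": joint angles; "qvel": joint speeds; "joint_efforts": joint torques, N m; "eef_pos": TCP position; "tcp_rot": TCP orientation; "contact_force": force on the tool from outside, world axes, zero at the start; "wrist_torque": the same for the moment, N m; "opening": opening from 0.0 (shut) to 1.0 (fully open); "grasp_force": force on a finger pad.
Only numpy, scipy, OpenCV 4.12 (cv2) and the standard library are available. Lean on these libraries where they do the work, as an engineer would, in place of code of your own. Each camera call takes 0.05 s, during which the arm holds its last target. There are 200 camera calls.

## Working session

There is one attempt and no reset: what is moved stays moved. The work goes in short steps, Python scripts to look and compute and a shell command to move; the robot and the scene stay as the last step left them, time stands still between calls to the robot, and variables do not carry over. Pictures are saved under pics/ and viewed, at most 12 in all, crops included, and the job is handed in when it is done.

```bash
mkdir -p pics; ls; python3 - <<'E'
from rig import *
import cv2,json
print(sense())
for n in ("scene","side"):
    f=grab_frame(n); cv2.imwrite(f"pics/{n}0.png",cv2.resize(f[:,:,::-1],(800,600),interpolation=cv2.INTER_CUBIC)); cv2.imwrite(f"pics/raw_{n}0.png",f[:,:,::-1])
    c=get_calibration(n); print(n,c)
E
```

```text
pics
{'clock': 0.0, 'qpos': array([-1.28939874e+00,  3.53642302e-01,  1.63412781e+00, -8.60173311e-06,
        1.15519880e+00, -2.41103939e-03]), 'qvel': array([ 9.08546196e-04, -3.99530303e-04,  7.65068022e-04, -2.48331187e-05,
       -7.41260126e-04,  1.37918140e-03]), 'joint_efforts': array([-1.70091200e-03, -6.05250192e+01, -3.42062402e+01, -1.83709149e-04,
        9.20270715e-03,  2.61493184e-06]), 'eef_pos': array([ 174.86852224, -599.54705758,  230.5680391 ]), 'tcp_rot': array([-3.14021639e+00,  4.54650890e-06,  2.83812103e-01]), 'contact_force': array([-0.15598703, -0.60182134,  0.17326253]), 'wrist_torque': array([ 0.04633544, -0.00866945,  0.00597607]), 'grasp_force': 0.0, 'opening': 1.0009124010991304}
scene {'K': array([[495.69284872,   0.        , 255.88366179],
       [  0.        , 495.69284872, 192.44420548],
       [  0.        ,   0.        ,   1.        ]]), 'k1': -0.07126011853505745, 'R': array([[ 0.77064693, -0.63723048,  0.00637409],
       [-0.3477723 , -0.42892459, -0.83371345],
       [ 0.53400163,  0.64028198, -0.55216053]]), 't': array([-466.03789018,  273.35300964, 1242.28585121])}
side {'K': array([[402.06648612,   0.        , 250.1228803 ],
       [  0.        , 402.06648612, 190.31595793],
       [  0.        ,   0.        ,   1.        ]]), 'k1': -0.14343536272699192, 'R': array([[-0.82982328, -0.55734487, -0.02756858],
       [-0.19702367,  0.33885185, -0.91997886],
       [ 0.52208716, -0.75798821, -0.39099728]]), 't': array([455.6941711 , 186.76524262, 826.55316566])}
```

View pics/scene0.png

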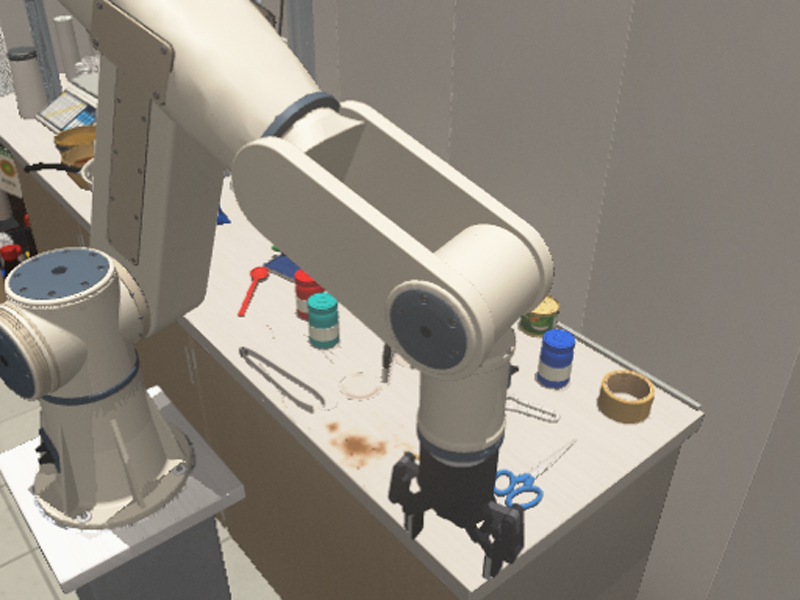

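View pics/side0.png

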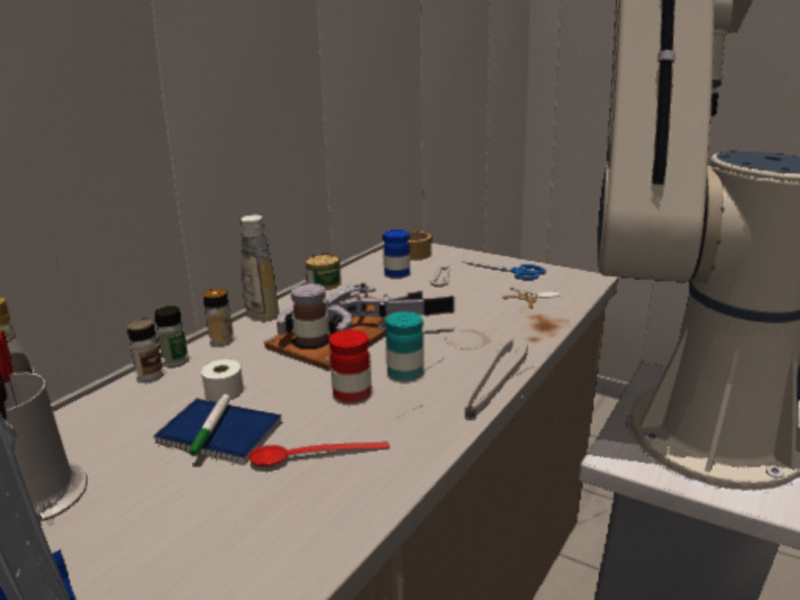

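The side view shows the board with the brown jar (lid top at about (309,290)) and the handle grip (black, about (430,305)). The arm hides it in the scene view. Next come coarse positions.

```bash
cat > h.py <<'E'
from rig import *
import numpy as np, cv2
def ray(c,u,v):
    K=c["K"]; p=np.array([(u-K[0,2])/K[0,0],(v-K[1,2])/K[1,1]]); q=p.copy()
    for _ in range(20): q=p/(1+c["k1"]*(q@q))
    R=np.array(c["R"]); return -R.T@c["t"], R.T@np.array([q[0],q[1],1])
def at(c,u,v,z):
    o,d=ray(c,u,v); return o+d*(z-o[2])/d[2]
def proj(c,X):
    p=np.array(c["R"])@np.asarray(X,float)+c["t"]; q=p[:2]/p[2]; q=q*(1+c["k1"]*(q@q))
    return q[0]*c["K"][0,0]+c["K"][0,2], q[1]*c["K"][1,1]+c["K"][1,2]
E
python3 - <<'E'
from h import *
c=get_calibration("side"); s=.64
for n,u,v,z in [("lidtop",309,290,111),("jarbase",312,345,15),("gripend",452,303,50),("gripstart",388,306,50),("board near corner",338,364,15),("board left",266,343,15),("red base",351,395,0),("turq base",405,375,0),("blue base",397,273,0)]:
    print(n,at(c,u*s,v*s,z).round())
w=get_calibration("wrist"); print(w); 
print(sense()["eef_pos"])
E
```

```text
lidtop [650.  91. 111.]
jarbase [642. 104.  15.]
gripend [ 484. -104.   50.]
gripstart [577. -34.  50.]
board near corner [562. 134.  15.]
board left [716. 141.  15.]
red base [502. 179.   0.]
turq base [464.  86.   0.]
blue base [ 728. -291.    0.]
{'K': array([[305.96475869,   0.        , 254.03907   ],
       [  0.        , 305.96475869, 191.23345034],
       [  0.        ,   0.        ,   1.        ]]), 'k1': 0.01293749087463549, 'R': array([[ 2.79863208e-01, -9.60039694e-01, -6.09078361e-04],
       [-9.17472627e-01, -2.67641105e-01,  2.94299537e-01],
       [-2.82702252e-01, -8.18048000e-02, -9.55713038e-01]]), 't': array([-623.0478913 ,  -39.40549459,  379.68683708])}
[ 174.87962876 -599.59745256  230.62826221]
```

```bash
python3 -m creep '[{"x":43,"y":-38,"z":-14},{"x":43,"y":-38,"z":-14},{"x":43,"y":-38,"z":-14},{"x":43,"y":-38,"z":-14},{"x":43,"y":-38,"z":-14},{"x":43,"y":-38,"z":-14},{"x":43,"y":-38,"z":-14},{"x":43,"y":-38,"z":-14},{"x":43,"y":-38,"z":-14},{"x":43,"y":-38,"z":-14},{"x":43,"y":-38,"z":-14},{"x":43,"y":-38,"z":-14},{}]'
python3 - <<'E'
from h import *
import pickle
c=get_calibration("wrist"); f=grab_frame("wrist"); pickle.dump((c,f),open("w1.pkl","wb"))
cv2.imwrite("pics/w1.png",cv2.resize(f[:,:,::-1],(800,600),interpolation=cv2.INTER_CUBIC))
print(sense()["eef_pos"],sense()["tcp_rot"],sense()["clock"])
E
```

```text
[ 174.91572421 -599.6297258   230.71006585] [-3.14046935e+00 -2.72750645e-05  2.83817654e-01] 0.15schema error: expected keys x, y, z, rx, ry, rz, hand
```

View pics/w1.png

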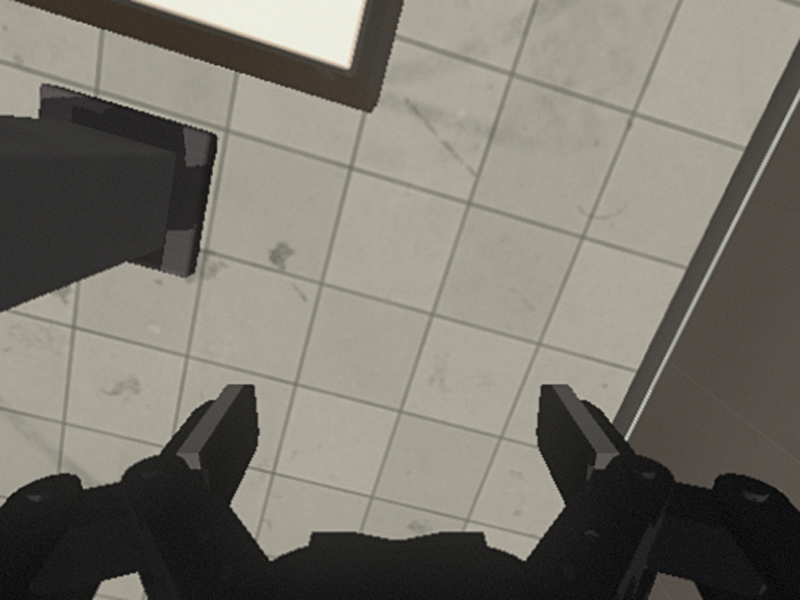

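The move was refused because an empty row isn't allowed, so the picture shows only floor. I'll repeat it with valid rows.

```bash
python3 -m creep '[{"x":43,"y":-38,"z":-14},{"x":43,"y":-38,"z":-14},{"x":43,"y":-38,"z":-14},{"x":43,"y":-38,"z":-14},{"x":43,"y":-38,"z":-14},{"x":43,"y":-38,"z":-14},{"x":43,"y":-38,"z":-14},{"x":43,"y":-38,"z":-14},{"x":43,"y":-38,"z":-14},{"x":43,"y":-38,"z":-14},{"x":43,"y":-38,"z":-14},{"x":43,"y":-38,"z":-14},{"x":0}]' && 
python3 - <<'E'
from h import *
import pickle
c=get_calibration("wrist"); f=grab_frame("wrist"); pickle.dump((c,f),open("w1.pkl","wb"))
cv2.imwrite("pics/w2.png",cv2.resize(f[:,:,::-1],(800,600),interpolation=cv2.INTER_CUBIC))
print(sense()["eef_pos"],sense()["tcp_rot"],sense()["clock"])
E
```

```text
schema error: expected keys x, y, z, rx, ry, rz, hand
```

```bash
python3 -m creep '[{"x":43,"y":-38,"z":-14,"rx":0,"ry":0,"rz":0,"hand":85},{"x":43,"y":-38,"z":-14,"rx":0,"ry":0,"rz":0,"hand":85},{"x":43,"y":-38,"z":-14,"rx":0,"ry":0,"rz":0,"hand":85},{"x":43,"y":-38,"z":-14,"rx":0,"ry":0,"rz":0,"hand":85},{"x":43,"y":-38,"z":-14,"rx":0,"ry":0,"rz":0,"hand":85},{"x":43,"y":-38,"z":-14,"rx":0,"ry":0,"rz":0,"hand":85},{"x":43,"y":-38,"z":-14,"rx":0,"ry":0,"rz":0,"hand":85},{"x":43,"y":-38,"z":-14,"rx":0,"ry":0,"rz":0,"hand":85},{"x":43,"y":-38,"z":-14,"rx":0,"ry":0,"rz":0,"hand":85},{"x":43,"y":-38,"z":-14,"rx":0,"ry":0,"rz":0,"hand":85},{"x":43,"y":-38,"z":-14,"rx":0,"ry":0,"rz":0,"hand":85},{"x":43,"y":-38,"z":-14,"rx":0,"ry":0,"rz":0,"hand":85},{"x":0,"y":0,"z":0,"rx":0,"ry":0,"rz":0,"hand":85}]' && 
python3 - <<'E'
from h import *
import pickle
c=get_calibration("wrist"); f=grab_frame("wrist"); pickle.dump((c,f),open("w1.pkl","wb"))
cv2.imwrite("pics/w2.png",cv2.resize(f[:,:,::-1],(800,600),interpolation=cv2.INTER_CUBIC))
print(sense()["eef_pos"],sense()["tcp_rot"],sense()["clock"])
E
```

```text
clock: 1.78
eef_pos: [544.4, -14.7, 399.7]
tcp_rot: [-3.141, -0.001, 0.288]
contact_force: [0.1, -0.8, -0.4]
opening: 0.997
grasp_force: 0.0
[543.17564975 -16.33862314 399.00245629] [-3.14155802e+00  4.73258845e-04  2.86800471e-01] 1.825
```

View pics/w2.png

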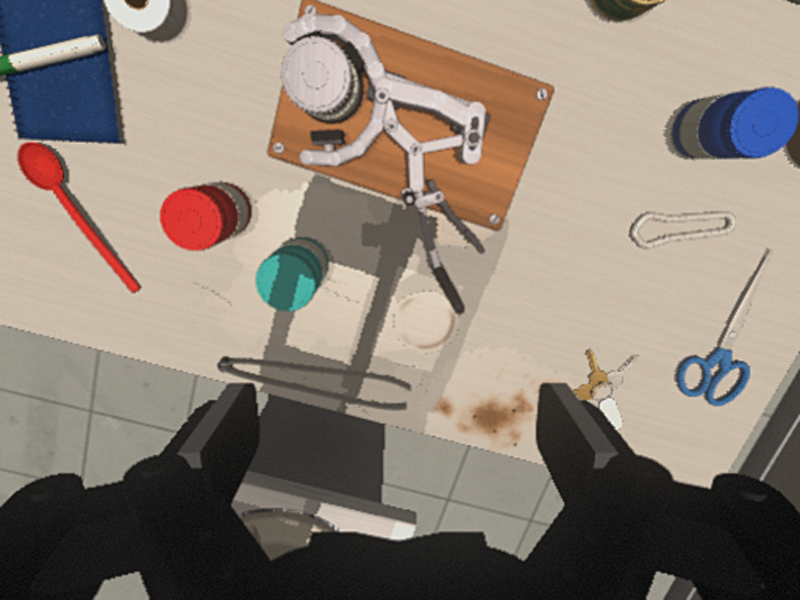

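The wrist view shows everything. The board corners are at (305,0), (552,88), (500,228) and (270,155), and the lid top is at about (320,76). The open handle runs from (410,200) to (462,310), with the black grip on its lower part. The dark lever tail ends at (480,248). The teal jar and the tongs are near the robot.

```bash
python3 - <<'E'
from h import *
import pickle
c,f=pickle.load(open("w1.pkl","rb")); s=.64
P={}
for n,u,v,z in [("TL",303,1,15),("TR",553,87,15),("BR",500,229,15),("BL",267,154,15),("lidtop",320,77,111),("gripend",460,308,50),("gripstart",430,245,50),("hjoint",409,197,60),("leverend",480,247,50),("levertabstart",455,216,50),("pivotcand",416,148,65),("pivot2",391,126,65),("pin3",381,95,65),("pad",328,137,50),("turq top",285,283,96),("tongs R",408,405,8),("tongsL",222,364,8),("keys",600,385,5),("red top",193,215,96)]:
    P[n]=at(c,u*s,v*s,z); print(n,P[n].round(1))
b=[P[k] for k in("TL","TR","BR","BL")]
ce=sum(b)/4; print("centre",ce, [np.linalg.norm(b[i]-b[(i+1)%4]).round() for i in range(4)])
y=(b[0]+b[3]-b[1]-b[2]); y/=np.linalg.norm(y); x=np.array([y[1],-y[0],0])
print("x",x,"y",y,"yaw",np.arctan2(x[1],x[0]))
for n in P: d=P[n]-ce; print(n,(d@x).round(),(d@y).round())
E
```

```text
TL [722.4 134.   15. ]
TR [ 719.9 -126.4   15. ]
BR [ 569.3 -124.7   15. ]
BL [573.9 138.5  15. ]
lidtop [653.4  85.3 111. ]
gripend [ 479.3 -103.9   50. ]
gripstart [535.9 -51.7  50. ]
hjoint [577.5 -16.   60. ]
leverend [ 548.7 -102.4   50. ]
levertabstart [571.8 -67.2  50. ]
pivotcand [623.6  -8.8  65. ]
pivot2 [635.7  19.6  65. ]
pin3 [658.9  36.   65. ]
pad [609.2  76.1  50. ]
turq top [468.   77.1  96. ]
tongs R [327.7 -91.9   8. ]
tongsL [317.3 142.    8. ]
keys [ 420.8 -313.1    5. ]
red top [507.6 172.8  96. ]
centre [646.38000638   5.34887072  15.        ] [np.float64(260.0), np.float64(151.0), np.float64(263.0), np.float64(148.0)]
x [ 0.99990895 -0.01349391  0.        ] y [0.01349391 0.99990895 0.        ] yaw -0.013494322526248893
TL 74.0 130.0
TR 75.0 -131.0
BR -75.0 -131.0
BL -74.0 132.0
lidtop 6.0 80.0
gripend -166.0 -112.0
gripstart -110.0 -59.0
hjoint -69.0 -22.0
leverend -96.0 -109.0
levertabstart -74.0 -74.0
pivotcand -23.0 -14.0
pivot2 -11.0 14.0
pin3 12.0 31.0
pad -38.0 70.0
turq top -179.0 69.0
tongs R -317.0 -102.0
tongsL -331.0 132.0
keys -221.0 -321.0
red top -141.0 166.0
```

```bash
python3 -m creep '[{"x":-18.4,"y":4.6,"z":40,"rx":0,"ry":0,"rz":0,"hand":0},{"x":-18.4,"y":4.6,"z":40,"rx":0,"ry":0,"rz":0,"hand":0},{"x":-18.4,"y":4.6,"z":40,"rx":0,"ry":0,"rz":0,"hand":0},{"x":-18.4,"y":4.6,"z":40,"rx":0,"ry":0,"rz":0,"hand":0},{"x":-18.4,"y":4.6,"z":40,"rx":0,"ry":0,"rz":0,"hand":0},{"x":0,"y":0,"z":0,"rx":0,"ry":0,"rz":0.172,"hand":0},{"x":0,"y":0,"z":0,"rx":0,"ry":0,"rz":0.172,"hand":0},{"x":0,"y":0,"z":0,"rx":0,"ry":0,"rz":0.172,"hand":0},{"x":0,"y":0,"z":0,"rx":0,"ry":0,"rz":0.172,"hand":0},{"x":0,"y":0,"z":0,"rx":0,"ry":0,"rz":0.172,"hand":0},{"x":0,"y":0,"z":0,"rx":0,"ry":0,"rz":0.172,"hand":0},{"x":0,"y":0,"z":0,"rx":0,"ry":0,"rz":0,"hand":0},{"x":0,"y":0,"z":0,"rx":0,"ry":0,"rz":0,"hand":0}]' && 
python3 - <<'E'
from h import *
import rig
import pickle
print([ (k,getattr(rig,k)) for k in dir(rig) if "grip" in k.lower()])
c=get_calibration("wrist"); f=grab_frame("wrist"); pickle.dump((c,f),open("w3.pkl","wb"))
cv2.imwrite("pics/w3.png",cv2.resize(f[:,:,::-1],(800,600),interpolation=cv2.INTER_CUBIC))
s=sense();print(s["eef_pos"],s["tcp_rot"],s["clock"],s["qpos"],s["contact_force"])
E
```

```text
clock: 3.45
eef_pos: [460.3, -66.1, 199.2]
tcp_rot: [3.141, 0.0, -0.745]
contact_force: [0.3, 0.3, 0.6]
opening: -0.001
grasp_force: 0.0
[('grip_depth', 18.700000000000003)]
[460.41309167 -66.0069847  199.21365047] [ 3.14136860e+00  1.29621160e-04 -7.45690796e-01] 3.5 [-1.45537106e-01  1.40358035e-01  1.99682498e+00 -1.32340850e-04
  1.00464315e+00  2.17102100e+00] [-0.49206331  0.01959954  0.05468682]
```

View pics/w3.png

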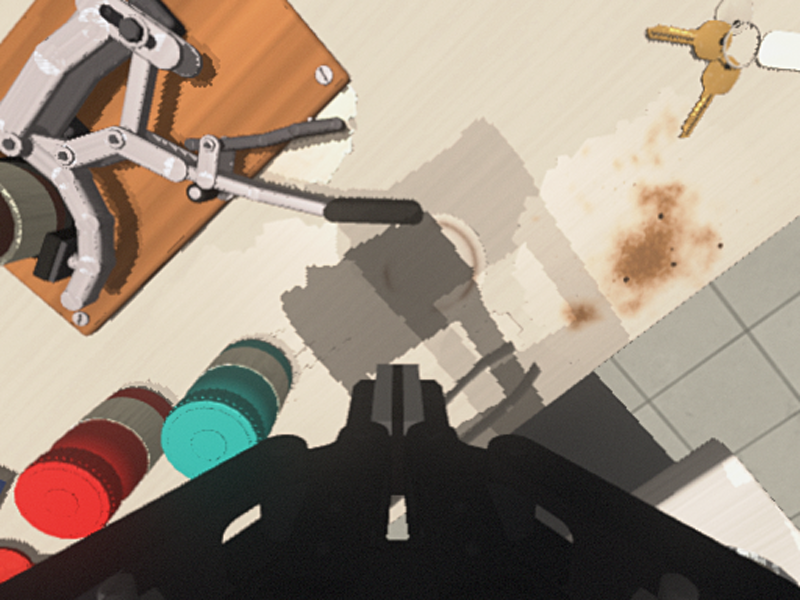

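The view shows the grip from about (325,210) to (422,211), the lever tail ending near (345,125), the handle pin near (66,155), and the shut fingers at (398,370).

```bash
python3 - <<'E'
from h import *
import pickle
c,f=pickle.load(open("w3.pkl","rb")); s=.64
tc=np.array([460.4,-66]);yaw=-.7457
tx=np.array([np.cos(yaw),np.sin(yaw)]);ty=np.array([np.sin(yaw),-np.cos(yaw)])
P={}
for n,u,v,z in [("gripA",325,209,62),("gripB",422,211,62),("pin",66,155,70),("anchorlink",117,139,70),("screwNear",80,318,15),("screwFar",324,74,15),("leverend",348,124,60),("leverribstart",285,132,60),("turqtop",210,435,96)]:
    P[n]=at(c,u*s,v*s,z); d=P[n][:2]-tc; print(n,P[n].round(1),"tool",(d@tx).round(1),(d@ty).round(1))
d=P["gripA"]-P["gripB"]; print(np.linalg.norm(d),"gripy ang",np.degrees(np.arctan2(d[1],d[0])))
gy=d/np.linalg.norm(d); g=P["gripB"]+15*gy; gx=np.array([gy[1],-gy[0],0]); print("g",g,"pin pred",g+175*gy+38*gx)
E
```

```text
gripA [518.9 -63.9  62. ] tool 41.5 -41.2
gripB [ 479.8 -104.5   62. ] tool 40.4 15.1
pin [634.   17.3  70. ] tool 71.0 -179.0
anchorlink [620.6  -9.6  70. ] tool 79.4 -150.1
screwNear [584.3 130.1  15. ] tool -42.0 -228.1
screwFar [ 578.7 -113.9   15. ] tool 119.4 -45.0
leverend [ 543.1 -106.    60. ] tool 87.9 -26.7
leverribstart [563.8 -77.3  60. ] tool 83.6 -61.9
turqtop [471.2  73.3  96. ] tool -86.5 -109.7
56.30546169918802 gripy ang 46.13275586015794
g [490.22971697 -93.64690441  62.        ] pin pred [638.89892964   6.18528081  62.        ]
```

```bash
python3 -m creep '[{"x":0,"y":0,"z":39,"rx":0,"ry":0,"rz":0.005,"hand":0},{"x":0,"y":0,"z":39,"rx":0,"ry":0,"rz":0.005,"hand":0},{"x":0,"y":0,"z":39,"rx":0,"ry":0,"rz":0.005,"hand":0},{"x":0,"y":0,"z":40,"rx":0,"ry":0,"rz":0.005,"hand":0},{"x":9,"y":0,"z":0,"rx":0,"ry":0,"rz":0,"hand":0},{"x":9,"y":0,"z":0,"rx":0,"ry":0,"rz":0,"hand":0},{"x":0,"y":0,"z":0,"rx":0,"ry":0,"rz":0,"hand":0},{"x":0,"y":0,"z":0,"rx":0,"ry":0,"rz":0,"hand":0}]'; python3 -m creep '[{"x":2,"y":0,"z":0,"rx":0,"ry":0,"rz":0,"hand":0},{"x":2,"y":0,"z":0,"rx":0,"ry":0,"rz":0,"hand":0},{"x":2,"y":0,"z":0,"rx":0,"ry":0,"rz":0,"hand":0},{"x":2,"y":0,"z":0,"rx":0,"ry":0,"rz":0,"hand":0},{"x":0,"y":0,"z":0,"rx":0,"ry":0,"rz":0,"hand":0}]'
```

```text
clock: 4.5
eef_pos: [474.4, -78.4, 43.4]
tcp_rot: [-3.14, -0.002, -0.768]
contact_force: [0.2, -0.2, 0.1]
opening: -0.0
grasp_force: 0.0
clock: 5.12
eef_pos: [478.2, -82.9, 42.1]
tcp_rot: [3.141, 0.003, -0.769]
contact_force: [-3.7, 7.2, 5.6]
opening: -0.002
grasp_force: 3.8
```

```bash
python3 -m creep '[{"x":2,"y":0.6,"z":0,"rx":0,"ry":0,"rz":-0.0115,"hand":0},{"x":2,"y":0.6,"z":0,"rx":0,"ry":0,"rz":-0.0115,"hand":0}]'; python3 -m creep '[{"x":2,"y":0.6,"z":0,"rx":0,"ry":0,"rz":-0.0115,"hand":0},{"x":2,"y":0.6,"z":0,"rx":0,"ry":0,"rz":-0.0115,"hand":0}]'
```

```text
clock: 5.38
eef_pos: [479.9, -85.9, 42.0]
tcp_rot: [3.141, 0.004, -0.746]
contact_force: [-5.2, 12.5, 5.6]
opening: 0.002
grasp_force: 5.6
clock: 5.62
eef_pos: [482.0, -89.3, 41.9]
tcp_rot: [3.141, 0.004, -0.722]
contact_force: [-3.9, 11.7, 4.4]
opening: 0.001
grasp_force: 5.6
```

```bash
python3 -m creep '[{"x":3,"y":0.5,"z":-0.3,"rx":0,"ry":0,"rz":-0.017,"hand":0},{"x":3,"y":0.5,"z":-0.3,"rx":0,"ry":0,"rz":-0.017,"hand":0},{"x":3,"y":0.5,"z":-0.3,"rx":0,"ry":0,"rz":-0.017,"hand":0}]'; python3 -m creep '[{"x":3,"y":0.5,"z":0,"rx":0,"ry":0,"rz":-0.017,"hand":0},{"x":3,"y":0.5,"z":0,"rx":0,"ry":0,"rz":-0.017,"hand":0},{"x":3,"y":0.5,"z":0,"rx":0,"ry":0,"rz":-0.017,"hand":0}]'
```

```text
clock: 6.0
eef_pos: [486.9, -96.1, 42.1]
tcp_rot: [3.14, 0.006, -0.671]
contact_force: [-3.4, 11.3, -3.3]
opening: 0.004
grasp_force: 5.4
clock: 6.38
eef_pos: [492.9, -102.8, 42.1]
tcp_rot: [3.14, 0.007, -0.62]
contact_force: [-5.9, 10.5, 0.1]
opening: -0.003
grasp_force: 5.3
```

```bash
python3 -m creep '[{"x":3,"y":0.6,"z":0,"rx":0,"ry":0,"rz":-0.017,"hand":0},{"x":3,"y":0.6,"z":0,"rx":0,"ry":0,"rz":-0.017,"hand":0},{"x":3,"y":0.6,"z":0,"rx":0,"ry":0,"rz":-0.017,"hand":0},{"x":3,"y":0.6,"z":0,"rx":0,"ry":0,"rz":-0.017,"hand":0},{"x":3,"y":0.6,"z":0,"rx":0,"ry":0,"rz":-0.017,"hand":0}]'; python3 -m creep '[{"x":3,"y":0.6,"z":0,"rx":0,"ry":0,"rz":-0.017,"hand":0},{"x":3,"y":0.6,"z":0,"rx":0,"ry":0,"rz":-0.017,"hand":0},{"x":3,"y":0.6,"z":0,"rx":0,"ry":0,"rz":-0.017,"hand":0},{"x":3,"y":0.6,"z":0,"rx":0,"ry":0,"rz":-0.017,"hand":0},{"x":3,"y":0.6,"z":0,"rx":0,"ry":0,"rz":-0.017,"hand":0}]'
```

```text
clock: 7.0
eef_pos: [504.0, -113.6, 42.1]
tcp_rot: [3.141, 0.006, -0.535]
contact_force: [-4.1, 9.9, 0.0]
opening: -0.005
grasp_force: 4.6
clock: 7.62
eef_pos: [515.6, -123.4, 42.2]
tcp_rot: [-3.142, 0.006, -0.45]
contact_force: [-5.3, 9.3, 1.3]
opening: -0.0
grasp_force: 4.5
```

```bash
for i in 1; do python3 -m creep '[{"x":3,"y":0.6,"z":0,"rx":0,"ry":0,"rz":-0.017,"hand":0},{"x":3,"y":0.6,"z":0,"rx":0,"ry":0,"rz":-0.017,"hand":0},{"x":3,"y":0.6,"z":0,"rx":0,"ry":0,"rz":-0.017,"hand":0},{"x":3,"y":0.6,"z":0,"rx":0,"ry":0,"rz":-0.017,"hand":0},{"x":3,"y":0.6,"z":0,"rx":0,"ry":0,"rz":-0.017,"hand":0}]'; done; python3 -m creep '[{"x":2.5,"y":0.5,"z":0,"rx":0,"ry":0,"rz":-0.014,"hand":0},{"x":2.5,"y":0.5,"z":0,"rx":0,"ry":0,"rz":-0.014,"hand":0},{"x":2.5,"y":0.5,"z":0,"rx":0,"ry":0,"rz":-0.014,"hand":0}]'
```

```text
clock: 8.25
eef_pos: [528.3, -132.5, 42.2]
tcp_rot: [-3.141, 0.006, -0.365]
contact_force: [-6.0, 8.6, 1.6]
opening: 0.002
grasp_force: 3.9
clock: 8.62
eef_pos: [535.0, -136.6, 42.2]
tcp_rot: [-3.141, 0.005, -0.323]
contact_force: [-5.8, 5.3, 1.5]
opening: -0.002
grasp_force: 3.4
```

```bash
python3 -m creep '[{"x":1.5,"y":0.3,"z":0,"rx":0,"ry":0,"rz":-0.0085,"hand":0},{"x":1.5,"y":0.3,"z":0,"rx":0,"ry":0,"rz":-0.0085,"hand":0},{"x":1.5,"y":0.3,"z":0,"rx":0,"ry":0,"rz":-0.0085,"hand":0}]'
```

```text
clock: 9.0
eef_pos: [539.2, -139.0, 42.3]
tcp_rot: [-3.141, 0.005, -0.298]
contact_force: [-5.3, 6.3, -0.2]
opening: -0.001
grasp_force: 2.9
```

```bash
python3 -m creep '[{"x":1.5,"y":0.3,"z":0,"rx":0,"ry":0,"rz":-0.0085,"hand":0},{"x":1.5,"y":0.3,"z":0,"rx":0,"ry":0,"rz":-0.0085,"hand":0}]'
```

```text
clock: 9.25
eef_pos: [542.1, -140.5, 42.3]
tcp_rot: [-3.141, 0.005, -0.28]
contact_force: [-4.8, 5.0, -0.2]
opening: -0.0
grasp_force: 2.7
```

```bash
python3 -m creep '[{"x":1.5,"y":0.3,"z":0,"rx":0,"ry":0,"rz":-0.0085,"hand":0},{"x":1.5,"y":0.3,"z":0,"rx":0,"ry":0,"rz":-0.0085,"hand":0},{"x":1.5,"y":0.3,"z":0,"rx":0,"ry":0,"rz":-0.0085,"hand":0}]'
```

```text
clock: 9.62
eef_pos: [546.4, -142.8, 42.3]
tcp_rot: [-3.141, 0.004, -0.255]
contact_force: [-3.2, 3.1, 0.4]
opening: -0.0
grasp_force: 2.3
```

```bash
python3 -m creep '[{"x":1.2,"y":0.3,"z":0,"rx":0,"ry":0,"rz":-0.007,"hand":0},{"x":1.2,"y":0.3,"z":0,"rx":0,"ry":0,"rz":-0.007,"hand":0},{"x":1.2,"y":0.3,"z":0,"rx":0,"ry":0,"rz":-0.007,"hand":0}]'
```

```text
clock: 10.0
eef_pos: [550.3, -145.0, 42.6]
tcp_rot: [-3.141, 0.003, -0.234]
contact_force: [-2.9, 2.3, -2.5]
opening: -0.002
grasp_force: 1.9
```

```bash
python3 -m creep '[{"x":1.2,"y":0.3,"z":0,"rx":0,"ry":0,"rz":-0.007,"hand":0},{"x":1.2,"y":0.3,"z":0,"rx":0,"ry":0,"rz":-0.007,"hand":0}]'
```

```text
clock: 10.25
eef_pos: [553.5, -146.7, 43.0]
tcp_rot: [3.141, 0.0, -0.22]
contact_force: [-3.7, 1.1, -1.4]
opening: 0.001
grasp_force: 1.6
```

```bash
python3 -m creep '[{"x":1.2,"y":0.3,"z":0,"rx":0,"ry":0,"rz":-0.007,"hand":0},{"x":1.2,"y":0.3,"z":0,"rx":0,"ry":0,"rz":-0.007,"hand":0}]'
```

```text
clock: 10.5
eef_pos: [556.2, -148.0, 43.3]
tcp_rot: [3.141, -0.0, -0.206]
contact_force: [-2.7, 1.0, -1.6]
opening: 0.003
grasp_force: 1.3
```

```bash
python3 -m creep '[{"x":1.2,"y":0.3,"z":0,"rx":0,"ry":0,"rz":-0.007,"hand":0}]'
```

```text
clock: 10.62
eef_pos: [557.4, -148.5, 43.3]
tcp_rot: [3.141, -0.001, -0.199]
contact_force: [-1.4, -0.2, -2.4]
opening: -0.004
grasp_force: 1.1
```

```bash
python3 -m creep '[{"x":1.2,"y":0.3,"z":0,"rx":0,"ry":0,"rz":-0.007,"hand":0},{"x":1.2,"y":0.3,"z":0,"rx":0,"ry":0,"rz":-0.007,"hand":0}]'
```

```text
clock: 10.88
eef_pos: [559.6, -149.4, 43.4]
tcp_rot: [3.142, -0.001, -0.185]
contact_force: [-1.4, -0.4, -1.6]
opening: 0.003
grasp_force: 0.8
```

```bash
python3 -m creep '[{"x":1.2,"y":0.3,"z":0,"rx":0,"ry":0,"rz":-0.007,"hand":0},{"x":0,"y":0,"z":0,"rx":0,"ry":0,"rz":0,"hand":0}]'
```

```text
clock: 11.12
eef_pos: [560.8, -149.9, 43.3]
tcp_rot: [3.142, -0.001, -0.178]
contact_force: [-0.5, 0.4, -0.4]
opening: -0.001
grasp_force: 0.6
```

```bash
python3 -m creep '[{"x":1.2,"y":0.3,"z":0,"rx":0,"ry":0,"rz":-0.007,"hand":0}]'
```

```text
clock: 11.25
eef_pos: [561.7, -150.3, 43.4]
tcp_rot: [-3.142, -0.0, -0.171]
contact_force: [-0.8, 0.9, 0.6]
opening: -0.0
grasp_force: 0.5
```

```bash
python3 -m creep '[{"x":1.2,"y":0.3,"z":0,"rx":0,"ry":0,"rz":-0.007,"hand":0}]'
```

```text
clock: 11.38
eef_pos: [563.0, -150.8, 43.4]
tcp_rot: [-3.142, -0.001, -0.164]
contact_force: [0.2, 0.3, 0.1]
opening: 0.003
grasp_force: 0.3
```

```bash
python3 -m creep '[{"x":1.2,"y":0.3,"z":0,"rx":0,"ry":0,"rz":-0.007,"hand":0}]'
```

```text
clock: 11.5
eef_pos: [564.1, -151.4, 43.3]
tcp_rot: [3.142, -0.001, -0.157]
contact_force: [-0.5, 0.3, 0.4]
opening: 0.002
grasp_force: 0.2
```

```bash
python3 -m creep '[{"x":1.2,"y":0.3,"z":0,"rx":0,"ry":0,"rz":-0.007,"hand":0}]'
```

```text
clock: 11.62
eef_pos: [565.2, -151.9, 43.3]
tcp_rot: [3.142, -0.001, -0.15]
contact_force: [-0.1, 0.4, -0.2]
opening: -0.0
grasp_force: 0.1
```

```bash
python3 -m creep '[{"x":1.2,"y":0.3,"z":0,"rx":0,"ry":0,"rz":-0.007,"hand":0},{"x":0,"y":0,"z":0,"rx":0,"ry":0,"rz":0,"hand":0}]'; python3 - <<'E'
from h import *
import pickle
c=get_calibration("wrist"); f=grab_frame("wrist"); pickle.dump((c,f),open("w4.pkl","wb"))
cv2.imwrite("pics/w4.png",cv2.resize(f[:,:,::-1],(800,600),interpolation=cv2.INTER_CUBIC))
E
```

```text
clock: 11.88
eef_pos: [566.2, -152.4, 43.2]
tcp_rot: [3.142, -0.0, -0.143]
contact_force: [0.4, 0.3, -0.4]
opening: -0.003
grasp_force: 0.0
```

View pics/w4.png

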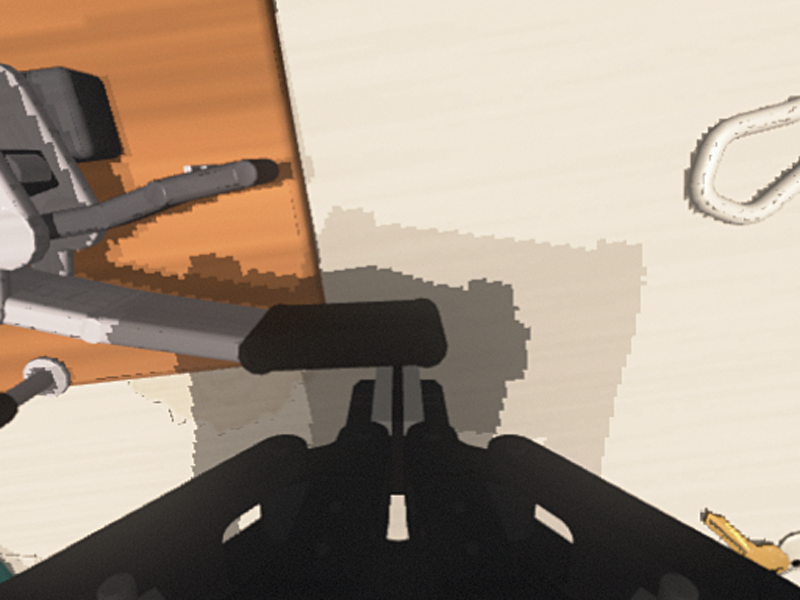

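The grip spans about (245–445, 335) and the fingertips are right behind it at (398,370). The lever and its tail (about (265,170)) are on the far side. It isn't clear yet whether it has snapped, so I'll advance gently.

```bash
python3 -m creep '[{"x":1.2,"y":0,"z":0,"rx":0,"ry":0,"rz":-0.005,"hand":0},{"x":0,"y":0,"z":0,"rx":0,"ry":0,"rz":0,"hand":0}]'
```

```text
clock: 12.18
eef_pos: [567.3, -152.5, 43.2]
tcp_rot: [3.142, -0.0, -0.138]
contact_force: [0.8, -0.4, 0.7]
opening: 0.004
grasp_force: 0.0
```

```bash
python3 -m creep '[{"x":1.2,"y":0,"z":0,"rx":0,"ry":0,"rz":-0.005,"hand":0},{"x":0,"y":0,"z":0,"rx":0,"ry":0,"rz":0,"hand":0}]'
```

```text
clock: 12.42
eef_pos: [568.5, -152.6, 43.2]
tcp_rot: [3.142, -0.0, -0.133]
contact_force: [-0.7, -0.0, -0.0]
opening: -0.002
grasp_force: 0.0
```

```bash
python3 - <<'E'
from h import *
import pickle
f0=pickle.load(open("w4.pkl","rb"))[1]
f=grab_frame("wrist")
# lower edge rows of dark grip at column 220..(raw) : gap between grip and finger
for nm,g in(("old",f0),("now",f)):
    for u in (190,215,228,275):
        col=g[180:250,u].mean(1); print(nm,u,[180+i for i in range(1,70) if (col[i]<60)!=(col[i-1]<60)])
E
```

```text
old 190 [195, 237]
old 215 [194, 236]
old 228 [194, 235, 245]
old 275 [193, 235, 243]
now 190 [199, 241]
now 215 [198, 240]
now 228 [198, 240, 245]
now 275 [197, 240, 243]
```

The fingers advanced 2.4 mm while the grip stayed put in the world at 0 N, so it has snapped onto its stop. I'll back off and go up to look.

```bash
python3 -m creep '[{"x":-15,"y":0,"z":0,"rx":0,"ry":0,"rz":0,"hand":0},{"x":-15,"y":0,"z":0,"rx":0,"ry":0,"rz":0,"hand":0},{"x":0,"y":0,"z":-50,"rx":0,"ry":0,"rz":0,"hand":0},{"x":0,"y":0,"z":-50,"rx":0,"ry":0,"rz":0,"hand":0},{"x":0,"y":0,"z":-50,"rx":0,"ry":0,"rz":0,"hand":0},{"x":0,"y":0,"z":-57,"rx":0,"ry":0,"rz":0,"hand":85},{"x":7,"y":-46,"z":0,"rx":0,"ry":0,"rz":0,"hand":85},{"x":7,"y":-46,"z":0,"rx":0,"ry":0,"rz":0,"hand":85},{"x":7,"y":-46,"z":0,"rx":0,"ry":0,"rz":0,"hand":85},{"x":7,"y":-46,"z":0,"rx":0,"ry":0,"rz":0,"hand":85},{"x":0,"y":0,"z":0,"rx":0,"ry":0,"rz":0,"hand":85},{"x":0,"y":0,"z":0,"rx":0,"ry":0,"rz":0,"hand":85}]'; python3 - <<'E'
from h import *
import pickle
c=get_calibration("wrist"); f=grab_frame("wrist"); pickle.dump((c,f),open("w5.pkl","wb"))
cv2.imwrite("pics/w5.png",cv2.resize(f[:,:,::-1],(800,600),interpolation=cv2.INTER_CUBIC))
E
```

```text
clock: 13.98
eef_pos: [589.8, 29.6, 249.8]
tcp_rot: [3.141, 0.001, -0.133]
contact_force: [-0.6, 0.3, 0.2]
opening: 0.995
grasp_force: 0.0
```

View pics/w5.png

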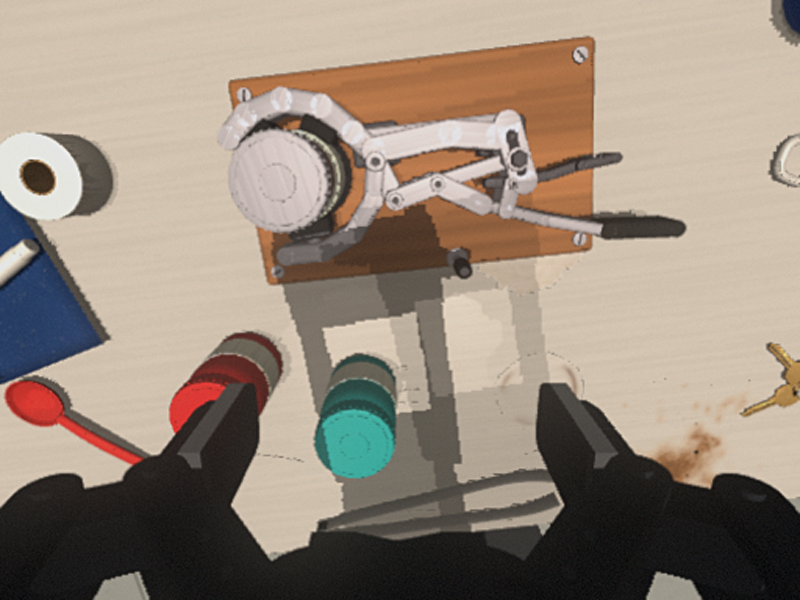

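The handle stayed closed (grip at (645,228)) and the jaws hold the jar, so the pliers are locked. The lid top is at about (278,182) and the lever tail at about (600,160). Next I'll fit the lid.

```bash
python3 - <<'E'
from h import *
import pickle
c,f=pickle.load(open("w5.pkl","rb")); s=.64
g=cv2.GaussianBlur(cv2.cvtColor(f,cv2.COLOR_RGB2GRAY),(3,3),0)
r=cv2.HoughCircles(g,cv2.HOUGH_GRADIENT,1,20,param1=120,param2=15,minRadius=25,maxRadius=40)[0]
r=[k for k in r if abs(k[0]-178)<15 and abs(k[1]-116)<15]; print(r)
for k in r[:2]: print(at(c,k[0],k[1],111))
P={n:at(c,u*s,v*s,z) for n,u,v,z in [("lid",278,182,111),("lidL",229,178,110),("lidR",327,186,110),("TL",230,80,15),("TR",593,38,15),("BR",592,247,15),("BL",272,284,15),("tailEnd",621,158,60),("tailstart",570,163,60),("anchorplateTop",512,115,70),("anchorplateBot",516,190,70),("gripA",604,226,65),("gripB",685,229,65)]}
b=[P[k] for k in("TL","TR","BR","BL")]; ce=sum(b)/4
y=(b[0]+b[3]-b[1]-b[2]); y/=np.linalg.norm(y); x=np.array([y[1],-y[0],0]); print(ce,x,[np.linalg.norm(b[i]-b[(i+1)%4]).round() for i in range(4)])
print("jar place",ce+85*y)
for n in P: d=P[n]-ce; print(n,P[n].round(1),(d@x).round(),(d@y).round())
E
```

```text
[array([180.5, 113.5,  34.9], dtype=float32)]
[657.27019976  87.51324077 111.        ]
[647.33180163   4.43590365  15.        ] [ 0.99975973 -0.02192004  0.        ] [np.float64(260.0), np.float64(150.0), np.float64(260.0), np.float64(154.0)]
jar place [649.19500529  89.41548044  15.        ]
lid [655.   90.3 111. ] 6.0 86.0
lidL [660.9 117.9 110. ] 11.0 114.0
lidR [649.1  63.  110. ] 0.0 59.0
TL [727.1 133.5  15. ] 77.0 131.0
TR [ 719.6 -126.7   15. ] 75.0 -130.0
BR [ 569.4 -124.5   15. ] -75.0 -131.0
BL [573.3 135.6  15. ] -77.0 129.0
tailEnd [ 638.4 -127.    60. ] -6.0 -132.0
tailstart [639.8 -93.4  60. ] -5.0 -98.0
anchorplateTop [674.6 -54.4  70. ] 29.0 -58.0
anchorplateBot [628.  -54.3  70. ] -18.0 -59.0
gripA [ 595.3 -113.6   65. ] -49.0 -119.0
gripB [ 585.8 -168.3   65. ] -58.0 -174.0
```

```bash
python3 -m creep '[{"x":28.5,"y":-34,"z":0,"rx":0,"ry":0,"rz":0,"hand":85},{"x":28.5,"y":-34,"z":0,"rx":0,"ry":0,"rz":0,"hand":85},{"x":0,"y":0,"z":40,"rx":0,"ry":0,"rz":0,"hand":85},{"x":0,"y":0,"z":40,"rx":0,"ry":0,"rz":0,"hand":85},{"x":0,"y":0,"z":0,"rx":0,"ry":0,"rz":0,"hand":85},{"x":0,"y":0,"z":0,"rx":0,"ry":0,"rz":0,"hand":85}]'; python3 - <<'E'
from h import *
import pickle
c=get_calibration("wrist"); f=grab_frame("wrist"); pickle.dump((c,f),open("w6.pkl","wb"))
cv2.imwrite("pics/w6.png",cv2.resize(f[:,:,::-1],(800,600),interpolation=cv2.INTER_CUBIC))
E
```

```text
clock: 14.78
eef_pos: [657.0, 89.0, 171.7]
tcp_rot: [-3.141, -0.001, -0.134]
contact_force: [0.7, 0.4, 0.3]
opening: 0.996
grasp_force: 0.0
```

View pics/w6.png

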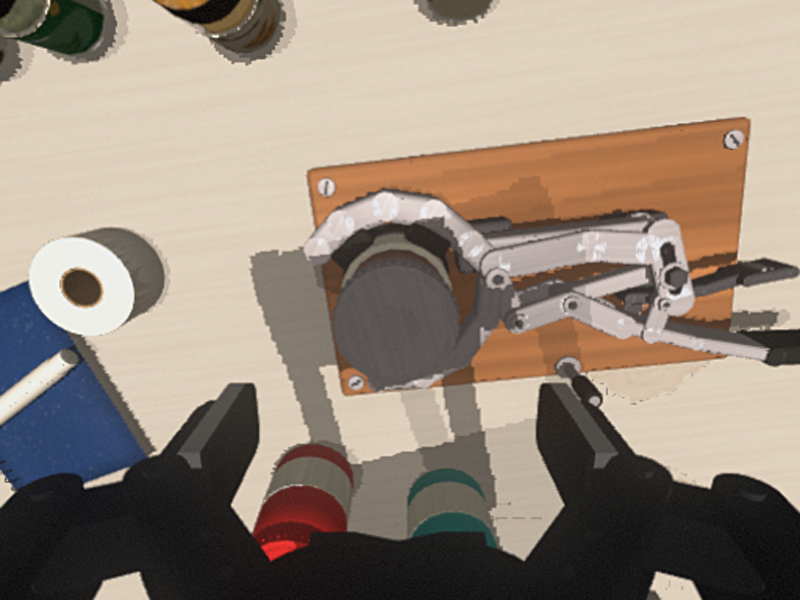

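The lid top spans about (335–459, 262–390), with its centre near (397,327).

```bash
python3 - <<'E'
from h import *
import pickle
c,f=pickle.load(open("w6.pkl","rb")); s=.64
for p in [(335,318),(459,322),(400,264),(394,390),(397,327)]: print(p,at(c,p[0]*s,p[1]*s,111).round(1))
print(proj(c,[655.5,89.5,111])[0]/s,proj(c,[655.5,89.5,111])[1]/s)
E
```

```text
(335, 318) [662.5 117.3 111. ]
(459, 322) [653.1  61.9 111. ]
(400, 264) [683.4  84.9 111. ]
(394, 390) [623.1  95.8 111. ]
(397, 327) [654.5  90.1 111. ]
398.0187162094186 324.75189886547975
```

```bash
python3 -m creep '[{"x":-1.8,"y":-0.6,"z":30,"rx":0,"ry":0,"rz":0,"hand":85},{"x":0,"y":0,"z":30,"rx":0,"ry":0,"rz":0,"hand":85},{"x":0,"y":0,"z":20,"rx":0,"ry":0,"rz":0,"hand":85},{"x":0,"y":0,"z":0,"rx":0,"ry":0,"rz":0,"hand":85}]' 70 ; python3 -m creep '[{"x":0,"y":0,"z":0,"rx":0,"ry":0,"rz":0,"hand":50},{"x":0,"y":0,"z":0,"rx":0,"ry":0,"rz":0,"hand":50},{"x":0,"y":0,"z":0,"rx":0,"ry":0,"rz":0,"hand":50},{"x":0,"y":0,"z":0,"rx":0,"ry":0,"rz":0,"hand":50}]' 70
```

```text
clock: 15.32
eef_pos: [654.3, 90.5, 89.8]
tcp_rot: [3.141, 0.001, -0.133]
contact_force: [0.4, -0.8, 0.6]
opening: 0.996
grasp_force: 0.0
clock: 15.82
eef_pos: [655.7, 90.1, 92.4]
tcp_rot: [3.141, -0.002, -0.133]
contact_force: [-2.8, -3.4, 7.3]
opening: 0.651
grasp_force: 72.9
```

```bash
python3 -m creep '[{"x":0,"y":0,"z":0,"rx":0,"ry":0,"rz":-0.1,"hand":50},{"x":0,"y":0,"z":0,"rx":0,"ry":0,"rz":-0.1,"hand":50},{"x":0,"y":0,"z":0,"rx":0,"ry":0,"rz":-0.1,"hand":50},{"x":0,"y":0,"z":0,"rx":0,"ry":0,"rz":-0.1,"hand":50}]' 70; python3 -c "
from rig import *
s=sense();print(s['wrist_torque'],s['contact_force'],s['qpos'],s['grasp_force'])"
```

```text
clock: 16.32
eef_pos: [655.6, 89.7, 92.4]
tcp_rot: [3.14, -0.002, 0.269]
contact_force: [-1.2, -5.6, 7.9]
opening: 0.65
grasp_force: 72.9
[-1.02149522  0.28338539 -0.48137414] [-1.23738919 -5.60812585  7.91541069] [ 1.34402745e-01  5.54696256e-01  1.65533288e+00 -1.56061593e-03
  9.29450298e-01  1.43668763e+00] 72.86186099052429
```

```bash
python3 -m creep '[{"x":0,"y":0,"z":0,"rx":0,"ry":0,"rz":-0.1,"hand":50},{"x":0,"y":0,"z":0,"rx":0,"ry":0,"rz":-0.1,"hand":50},{"x":0,"y":0,"z":0,"rx":0,"ry":0,"rz":-0.1,"hand":50},{"x":0,"y":0,"z":0,"rx":0,"ry":0,"rz":-0.1,"hand":50},{"x":0,"y":0,"z":0,"rx":0,"ry":0,"rz":-0.1,"hand":50},{"x":0,"y":0,"z":0,"rx":0,"ry":0,"rz":-0.1,"hand":50},{"x":0,"y":0,"z":0,"rx":0,"ry":0,"rz":-0.1,"hand":50},{"x":0,"y":0,"z":0,"rx":0,"ry":0,"rz":0,"hand":50},{"x":0,"y":0,"z":0,"rx":0,"ry":0,"rz":0,"hand":50}]' 70; python3 - <<'E'
from h import *
s=sense();print(s['wrist_torque'],s['contact_force'],s['grasp_force'])
import cv2
f=grab_frame("side"); f0=cv2.imread("pics/raw_side0.png")[:,:,::-1]
a=f0[170:240,160:240]; b=f[170:240,160:240]
cv2.imwrite("pics/cmp.png",cv2.resize(np.hstack([a,b])[:,:,::-1],(800,350),interpolation=cv2.INTER_CUBIC))
E
```

```text
clock: 17.45
eef_pos: [656.0, 89.3, 92.4]
tcp_rot: [3.138, -0.0, 0.968]
contact_force: [-1.4, -7.8, 6.6]
opening: 0.65
grasp_force: 72.9
[-1.28053868  0.08614203  0.40079764] [-1.3950932  -7.83994717  6.58384018] 72.87387728691101
```

View pics/cmp.png

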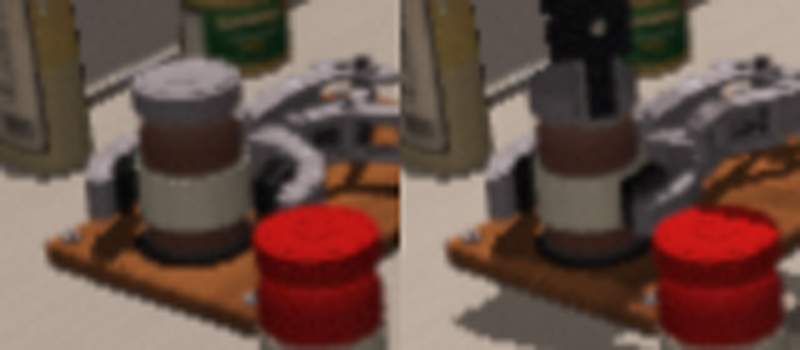

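Left is before and right is now: the jar stands clamped and its band hasn't shifted. The lid turned with about 0.48 N m, following the tool through 1.1 rad. I'll let go, rise and look at the lever.

```bash
python3 -m creep '[{"x":0,"y":0,"z":0,"rx":0,"ry":0,"rz":0,"hand":85},{"x":0,"y":0,"z":0,"rx":0,"ry":0,"rz":0,"hand":85},{"x":0,"y":0,"z":0,"rx":0,"ry":0,"rz":0,"hand":85},{"x":0,"y":0,"z":-20,"rx":0,"ry":0,"rz":0,"hand":85},{"x":0,"y":0,"z":-40,"rx":0,"ry":0,"rz":0,"hand":85},{"x":0,"y":0,"z":-50,"rx":0,"ry":0,"rz":0,"hand":85},{"x":0,"y":0,"z":-30,"rx":0,"ry":0,"rz":0.16,"hand":0},{"x":0,"y":0,"z":0,"rx":0,"ry":0,"rz":0.16,"hand":0},{"x":0,"y":0,"z":0,"rx":0,"ry":0,"rz":0.16,"hand":0},{"x":0,"y":0,"z":0,"rx":0,"ry":0,"rz":0.16,"hand":0},{"x":0,"y":0,"z":0,"rx":0,"ry":0,"rz":0.16,"hand":0},{"x":0,"y":0,"z":0,"rx":0,"ry":0,"rz":0.168,"hand":0},{"x":-24,"y":50,"z":0,"rx":0,"ry":0,"rz":0,"hand":0},{"x":-24,"y":50,"z":0,"rx":0,"ry":0,"rz":0,"hand":0},{"x":-24,"y":50,"z":0,"rx":0,"ry":0,"rz":0,"hand":0},{"x":-24,"y":50,"z":0,"rx":0,"ry":0,"rz":0,"hand":0},{"x":0,"y":0,"z":0,"rx":0,"ry":0,"rz":0,"hand":0},{"x":0,"y":0,"z":0,"rx":0,"ry":0,"rz":0,"hand":0}]'; python3 - <<'E'
from h import *
import pickle
c=get_calibration("wrist"); f=grab_frame("wrist"); pickle.dump((c,f),open("w7.pkl","wb"))
cv2.imwrite("pics/w7.png",cv2.resize(f[:,:,::-1],(800,600),interpolation=cv2.INTER_CUBIC))
E
```

```text
clock: 19.75
eef_pos: [558.9, -109.1, 231.4]
tcp_rot: [-3.141, -0.002, -0.002]
contact_force: [0.3, 0.1, 0.1]
opening: -0.0
grasp_force: 0.0
```

View pics/w7.png

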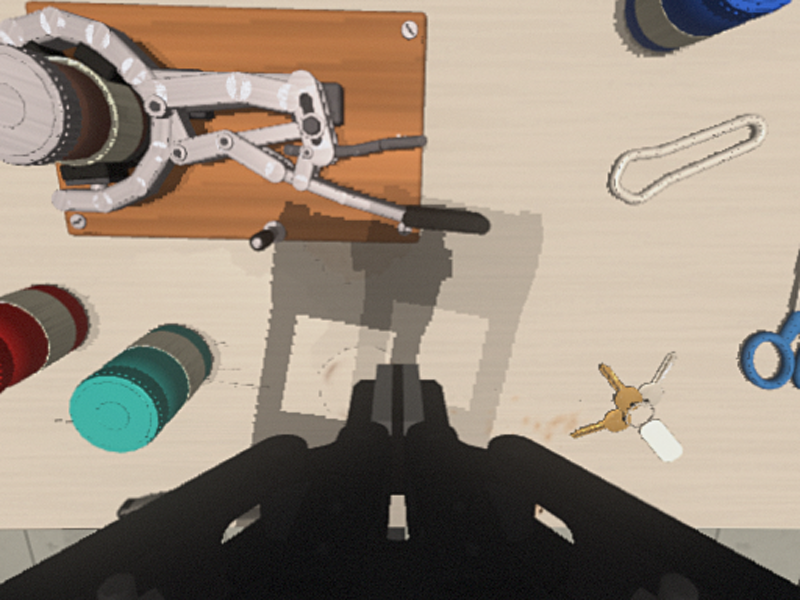

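The view shows the lever running from (335,152) to (425,141), with its tail tab at about (388–425, 142). The anchor plate ends near (335,155), and the grip is at (445,218).

```bash
python3 - <<'E'
from h import *
import pickle
s=.64
for k,l in [("w7.pkl",[("tailS",388,142),("tailE",426,141),("tailE_up",422,136),("plate",336,150),("gripA",402,213),("gripB",490,222)]),("w6.pkl",[("tailS",738,272),("tailE",797,267)]),("w5.pkl",[("tailE",621,157)])]:
    c,f=pickle.load(open(k,"rb"))
    for n,u,v in l: print(k,n,at(c,u*s,v*s,62).round(1))
c,f=pickle.load(open("w7.pkl","rb"))
g=cv2.cvtColor(f,cv2.COLOR_RGB2GRAY)
print(g[82:98,235:278:4])
E
```

```text
w7.pkl tailS [ 638.5 -102.9   62. ]
w7.pkl tailE [ 639.  -126.5   62. ]
w7.pkl tailE_up [ 641.9 -123.9   62. ]
w7.pkl plate [633.8 -70.4  62. ]
w7.pkl gripA [ 594.8 -111.6   62. ]
w7.pkl gripB [ 588.8 -169.    62. ]
w6.pkl tailS [643.2 -94.7  62. ]
w6.pkl tailE [ 641.8 -125.5   62. ]
w5.pkl tailE [ 639.2 -126.1   62. ]
[[139 139 139 139 136 139 136 138 138 157 203]
 [143 141 141 140 138 137 141 139 140 161 205]
 [145 148 145 144 142 143 145 146 143 166 205]
 [148 148 149 147 147 165 148 148 147 166 203]
 [149 147 147 147 147 201 145 129 123 149 204]
 [146 148 149 138 128 177 121  87  87 113 203]
 [145 146 129 107  86  88  89  88  99  96 205]
 [144 126  90  89  88  92  96 101 107 102 203]
 [120  93  83 100 103 103 104  99 104 100 204]
 [ 90  94  82 103 102 104 105 101  99  97 203]
 [100 107  86 103  96  99  97  97  91  99 203]
 [105 107  76  99  90  92  82  78  67 130 200]
 [105 105  65  90  74  66  64  65  97 157 199]
 [100  99  64  75  64  68  70  80 143 163 199]
 [ 96  86  70 101 103 124 124 124 157 171 200]
 [ 76  66  73 146 146 158 157 158 156 185 200]]
```

```bash
python3 -m creep '[{"x":38,"y":3,"z":0,"rx":0,"ry":0,"rz":0,"hand":0},{"x":38,"y":3,"z":0,"rx":0,"ry":0,"rz":0,"hand":0},{"x":40,"y":3,"z":0,"rx":0,"ry":0,"rz":0,"hand":0},{"x":0,"y":0,"z":47,"rx":0,"ry":0,"rz":0,"hand":0},{"x":0,"y":0,"z":47,"rx":0,"ry":0,"rz":0,"hand":0},{"x":0,"y":0,"z":47,"rx":0,"ry":0,"rz":0,"hand":0},{"x":0,"y":0,"z":47,"rx":0,"ry":0,"rz":0,"hand":0},{"x":0,"y":0,"z":0,"rx":0,"ry":0,"rz":0,"hand":0}]'; python3 -m creep '[{"x":-5,"y":0,"z":0,"rx":0,"ry":0,"rz":0,"hand":0},{"x":-5,"y":0,"z":0,"rx":0,"ry":0,"rz":0,"hand":0},{"x":-4,"y":0,"z":0,"rx":0,"ry":0,"rz":0,"hand":0},{"x":0,"y":0,"z":0,"rx":0,"ry":0,"rz":0,"hand":0}]'
```

```text
clock: 20.8
eef_pos: [672.0, -116.3, 38.5]
tcp_rot: [-3.14, 0.007, 0.001]
contact_force: [0.5, 0.4, -0.3]
opening: 0.0
grasp_force: 0.0
clock: 21.3
eef_pos: [660.5, -118.5, 43.2]
tcp_rot: [3.141, -0.001, -0.001]
contact_force: [-0.5, 0.2, 0.3]
opening: 0.003
grasp_force: 0.0
```

```bash
python3 -m creep '[{"x":-2,"y":0,"z":0,"rx":0,"ry":0,"rz":0,"hand":0},{"x":-2,"y":0,"z":0,"rx":0,"ry":0,"rz":0,"hand":0},{"x":-2,"y":0,"z":0,"rx":0,"ry":0,"rz":0,"hand":0},{"x":-2,"y":0,"z":0,"rx":0,"ry":0,"rz":0,"hand":0}]'
```

```text
clock: 21.8
eef_pos: [652.5, -118.4, 42.2]
tcp_rot: [3.141, -0.0, -0.001]
contact_force: [0.9, -0.7, 0.4]
opening: 0.0
grasp_force: 0.4
```

Light contact with the tail, as predicted. I'll press on.

```bash
python3 -m creep '[{"x":-2,"y":0,"z":0,"rx":0,"ry":0,"rz":0,"hand":0},{"x":-2,"y":0,"z":0,"rx":0,"ry":0,"rz":0,"hand":0},{"x":-2,"y":0,"z":0,"rx":0,"ry":0,"rz":0,"hand":0}]'
```

```text
clock: 22.18
eef_pos: [646.4, -118.4, 42.2]
tcp_rot: [3.142, -0.0, -0.001]
contact_force: [1.6, -1.0, -0.5]
opening: -0.001
grasp_force: 0.6
```

```bash
python3 -m creep '[{"x":-2,"y":0,"z":0,"rx":0,"ry":0,"rz":0,"hand":0},{"x":-2,"y":0,"z":0,"rx":0,"ry":0,"rz":0,"hand":0}]'
```

```text
clock: 22.42
eef_pos: [642.4, -118.3, 42.2]
tcp_rot: [3.142, -0.0, -0.001]
contact_force: [0.8, -1.5, -0.5]
opening: 0.002
grasp_force: 0.7
```

```bash
python3 -m creep '[{"x":-2,"y":0,"z":0,"rx":0,"ry":0,"rz":0,"hand":0},{"x":-2,"y":0,"z":0,"rx":0,"ry":0,"rz":0,"hand":0}]'
```

```text
clock: 22.68
eef_pos: [638.2, -118.2, 42.2]
tcp_rot: [-3.141, 0.0, -0.001]
contact_force: [1.4, -0.3, -1.0]
opening: 0.003
grasp_force: 0.6
```

```bash
python3 -m creep '[{"x":-2,"y":0,"z":0,"rx":0,"ry":0,"rz":0,"hand":0},{"x":-2,"y":0,"z":0,"rx":0,"ry":0,"rz":0,"hand":0},{"x":0,"y":0,"z":0,"rx":0,"ry":0,"rz":0,"hand":0}]'
```

```text
clock: 23.05
eef_pos: [633.9, -118.2, 42.0]
tcp_rot: [-3.141, 0.001, -0.001]
contact_force: [-0.4, -0.4, 0.1]
opening: -0.0
grasp_force: 0.0
```

```bash
python3 -m creep '[{"x":-2,"y":0,"z":0,"rx":0,"ry":0,"rz":0,"hand":0},{"x":-2,"y":0,"z":0,"rx":0,"ry":0,"rz":0,"hand":0},{"x":0,"y":0,"z":0,"rx":0,"ry":0,"rz":0,"hand":0}]'
```

```text
clock: 23.42
eef_pos: [630.2, -118.3, 42.2]
tcp_rot: [-3.142, 0.0, -0.001]
contact_force: [-0.7, -0.5, 0.5]
opening: 0.007
grasp_force: 0.0
```

The contact has gone, so it has let go. I'll retreat upward and check.

```bash
python3 -m creep '[{"x":15,"y":0,"z":0,"rx":0,"ry":0,"rz":0,"hand":0},{"x":0,"y":0,"z":-50,"rx":0,"ry":0,"rz":0,"hand":0},{"x":0,"y":0,"z":-60,"rx":0,"ry":0,"rz":0,"hand":0},{"x":0,"y":0,"z":-60,"rx":0,"ry":0,"rz":0,"hand":0},{"x":-25,"y":-20,"z":-40,"rx":0,"ry":0,"rz":0,"hand":0},{"x":-35,"y":-25,"z":-40,"rx":0,"ry":0,"rz":0,"hand":0},{"x":-35,"y":-25,"z":0,"rx":0,"ry":0,"rz":0,"hand":0},{"x":0,"y":0,"z":0,"rx":0,"ry":0,"rz":0,"hand":0},{"x":0,"y":0,"z":0,"rx":0,"ry":0,"rz":0,"hand":0}]'; python3 - <<'E'
from h import *
import pickle
c=get_calibration("wrist"); f=grab_frame("wrist"); pickle.dump((c,f),open("w8.pkl","wb"))
cv2.imwrite("pics/w8.png",cv2.resize(f[:,:,::-1],(800,600),interpolation=cv2.INTER_CUBIC))
E
```

```text
clock: 24.55
eef_pos: [551.6, -48.3, 292.6]
tcp_rot: [3.141, -0.001, -0.001]
contact_force: [-0.0, -0.1, 0.5]
opening: -0.003
grasp_force: 0.0
```

View pics/w8.png

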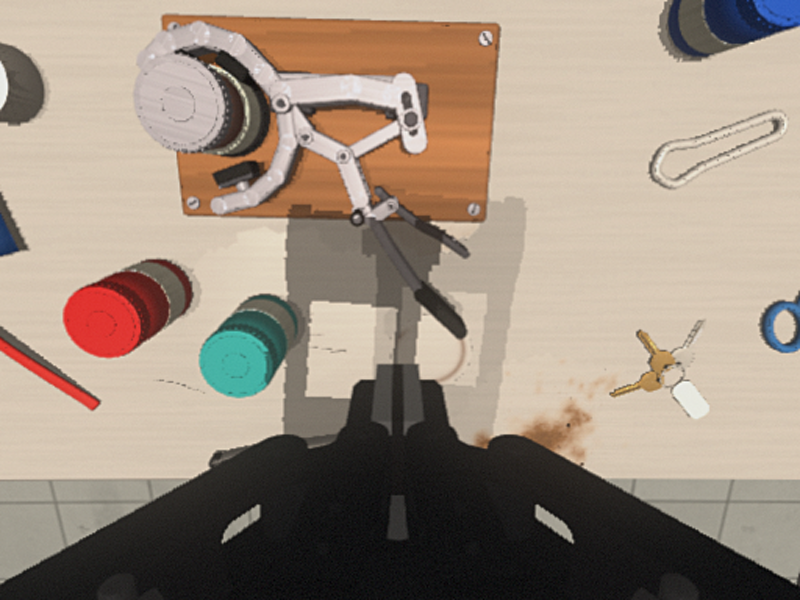

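The handle is back against its peg (grip at (440,310)). The pad at (240,172) is clear of the jar, which stands upright with its lid at (180,102). I'll check the jar's position and sign off.

```bash
python3 - <<'E'
from h import *
import pickle
c,f=pickle.load(open("w8.pkl","rb"))
print(at(c,180*.64,102*.64,111).round(1), at(c,440*.64,308*.64,60).round(1))
print(sign_off())
E
```

```text
[655.   88.8 111. ] [501.8 -83.1  60. ]
the job is handed in; nothing more can be done
None
```

The job is handed in; the pliers snapped and gripped the jar on their own, the tool gripping the lid turned about 1.1 rad anticlockwise, and the release lever then let the pliers spring open with the jar standing free in its place (no verdict was shown).

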